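# Start up the soldering bench

## Robot

A 6-joint arm with a two-finger parallel gripper is mounted at the origin on the work surface. World frame = base frame: x ahead of the robot, y to its left, z up, the work surface at z = 0. Lengths are in m, angles in rad, forces in N, time in s.
With the tool pointing down it reaches from about 0.375 to 0.9 m from the base axis. Payload 3.1 kg.
Tool frame: the origin (TCP) lies midway between the tips of the shut fingers; the grasp point (between the pads) lies 19 mm behind it; x points along the fingers, z is the direction in which the jaws open and shut, and the axes are right-handed (so a half turn about x gives the same grasp; the last joint's range is limited). The gripper opens to 85 mm and grips with 20 to 120 N. Pads are 22 mm wide; open, the fingers measure 114 mm over their backs; the gripper's body (76 mm by 85 mm) begins 54 mm behind the grasp point. The pads swing forward as they close: fully open they stand 13 mm farther back than shut.
Start: joints at [1.065, 0.527, 1.433, -0, 1.181, -0.178], TCP at [0.201, 0.592, 0.231] pointing down, gripper open.
Joint ranges: [-3.08, 3.08], [-0.75, 2.2], [0.22, 2.44], [-1.43, 4.57], [0, 2.65], [-2.85, 2.85]. Speed limits (rad/s): [2.79, 2.79, 3.14, 3.14, 3.14, 3.14].

## Interface

Orientations are given as a rotation vector (axis times angle).
In Python, from cell import * gives the robot as it stands.
- The arm moves only by the tool servo_tool, never from a script. Its arguments are lists of equal length, an entry for each row: "offset": the shift along the world's x, y, z in cm, a list of three; "turn": the turn, a rotation vector about the world's x, y, z in degrees, a list of three; "grip": the closure, from -1 (fully open) to 1 (shut). A call has 1 to 5 rows; each row shifts and turns the commanded pose from where the row before left it; what a row does not reach is not made up. A row lasts 1/12 s, in which the tool goes at most 41.7 mm and 7.16 degrees, less where a joint would pass 70% of its speed; a pose out of reach is approached as far as the arm can. A call with a gripper value outside its range is refused whole. The fingers move at their own pace and stop on an object; "grip_force" is the grip in N (left out, the last holds). Time passes only in rows, so rows that do not move let the fingers close. It gives the time, the measured TCP pose, the force and the opening at its end, in the units of the state.
- get_state(): the state, without advancing time (a new reading comes with each control period).
- read_camera(name): name is "side" or "top" or "wrist"; returns the picture (480x640x3 uint8, red, green, blue); there is no depth.
- camera_params(name): a dict with "fx", "fy", "cx", "cy" (pixels), "k1" (the pictures are not rectified: a ray, as slopes to the right and down, at radius r is drawn at 1 + k1 r^2 times it, then the intrinsics apply), "rvec" (rotation vector, rad) and "tvec" (3), from world to camera coordinates, as OpenCV has them; the wrist camera has in their place "T_tool_cam" (4x4, takes a point from camera to tool coordinates, whose origin is the TCP and whose axes are the tool frame's). Camera axes: x right, y down, z forward; pixel columns grow to the right and rows downward; lengths in m; the calibration is good to about 2 mm. A picture is of the moment at which its call begins: read the wrist's pose just before it. camera_params takes no time and is no camera call.
- sign_off(): hands the job in, once; it reports no verdict.
The state is a dict: "time": time; "joints": joint angles; "joint_velocities": joint speeds; "joint_torque": joint torques, N m; "tcp_pos": TCP position; "eef_rot": TCP orientation; "contact_force": force on the tool from outside, world axes, zero at the start; "torque": the same for the moment, N m; "finger_gap": finger opening in m.
Only numpy, scipy, OpenCV 4.12 (cv2) and the standard library are available. Lean on these libraries where they do the work, as an engineer would, in place of code of your own. Each camera call takes 0.05 s, during which the arm holds its last target. There are 200 camera calls.

## Task

Get the soldering bench running, using only your closed fingertips as a pusher: first switch on the fume extractor with the rocker on its top, then switch on the soldering station with the rocker on its sloping panel, and then press the middle one of the station's three preset keys fully in and let it spring back out. Press no other key, leave both switches on, and do not pick up or move the circuit board, the pliers or the solder reel that lie between the two machines.

Things in the scene. Friction and masses are not known exactly. Their poses are not given: they have to be found in the camera images.
- extractor: Bench fume extractor, fixed: grey upright box 75 mm deep (x), 170 mm wide (y), top face at z = 205 mm, on a dark foot plate 130 x 170 x 10 mm. Black filter with grille on its -x face. Origin on the table under its centre, z up. The centre of its rocker switch lies on the top face, 45 mm towards -y from the middle.
- extractor_rocker (a joint): Its black snap rocker, 27 x 19 mm, long axis along the extractor's y, hinge across the middle at top-face level; bezel 34 x 26 mm, 1.5 mm high. 0 rad = off (as found): the -y half slopes up, its end 8 mm high, the other half is level, 3 mm high. 0.40 rad = on: the -y half is level, the other up. Snaps over past 0.20 rad, stays as left. Needs about 4 N, 10 mm from the hinge.
- extractor_rocker_on (a point): Point to press, on the surface of the raised (-y) half: 10 mm from the hinge, midway across; 6.9 mm above the top face while off, about 4 mm lower when on. Moves with the rocker. Axes while off: x towards the extractor's -y end, z straight up.
- station: Soldering station, fixed: wedge 170 mm deep (x), 130 wide (y); a metal panel rises at 15 deg from its front (-x) edge at z = 55 to 90 mm. Up the slope: rocker (at -y) and iron's plug (at +y, 36 mm tall), row of 3 keys, display. On its +y side a tray with the iron; its handle leans out to +y, up to 0.24 m high, 0.09-0.25 m from the middle. Origin on table under the wedge's centre.
- station_rocker (a joint): Its black snap rocker, like the extractor's (27 x 19 mm), 30 mm up the slope from the panel's lower edge, 38 mm to the -y side of the middle; long axis up the slope, hinge across at the panel's surface. 0 rad = off (as found): upper half raised, its end 8 mm out of the panel, lower half 3 mm out. 0.40 rad = on: upper half flat, lower raised. Snaps over past 0.20 rad, stays as left. About 4 N.
- station_rocker_on (a point): Point to press, on the surface of the raised (upper) half: 10 mm from the hinge, midway across; 6.9 mm out of the panel while off, about 4 mm deeper when on. Moves with the rocker. Axes while off: x up the slope of the panel, y the station's y, z straight out of the panel.
- key_middle (a joint): The middle preset key: black, 18 mm wide, 14 mm along the slope, 6 mm proud of the panel, 78 mm up the slope from the panel's lower edge, on its middle line. 0 = out, 0.003 m = fully in, moving straight into the panel; 1.2 N starts it, 4.2 N holds it fully in, it springs back.
- key_middle_top (a point): Centre of the middle key's top face. Axes: x up the slope of the panel, y the station's y, z straight out of the panel.
- key_left (a joint): The left preset key (station's +y side), same as the middle one, 36 mm from it centre to centre; not to be pressed. 0 = out, 0.003 m = in.
- key_right (a joint): The right preset key (station's -y side), same as the middle one, 36 mm from it centre to centre; not to be pressed. 0 = out, 0.003 m = in.
- circuit_board: Bystander: blue circuit board 110 x 75 mm on 5 mm standoffs, 17 mm high with its parts, loose between the two machines. Origin on the table under its centre; the long side is its x.
- pliers: Bystander: small pliers with blue handles lying loose between the two machines, 135 mm long, 55 mm wide, 12 mm high. Origin on the table under the pivot; x points to the jaws.
- solder_reel: Bystander: solder reel 56 mm in diameter, 47 mm high, standing upright and loose between the two machines. Origin at the centre of its underside.
Mind the look-alikes: they are no part of the job. What is shaped like the extractor but yellow is not meant.

How it is judged:
By the outcome, as a careful person would: the job done as asked, in the order asked, and still so for the second after the job is handed in, with the robot touching nothing.
It also fails if it takes over 48 s, if anything falls off the work surface, if the arm or the gripper's body presses on something with over 40 N, if the wrist force passes 120 N, or if a joint passes its speed limit or range.

## Working session

There is one attempt and no reset: what is moved stays moved. The work goes in short steps, Python scripts to look and compute and a tool call to move; the robot and the scene stay as the last step left them, time stands still between calls to the robot, and variables do not carry over. Pictures are saved under pics/ and viewed, about 8 in all and at most 12, crops included, and the job is handed in when it is done.

Besides the shell and the picture viewer there is one more tool, called after ">>>" by a JSON object that holds its "op" and its "data", one argument or row to a line. servo_tool: Moves the arm, as the interface text tells. Its arguments: {"type":"object","properties":{"offset":{"type":"array","items":{"type":"array","items":{"type":"number"}}},"turn":{"type":"array","items":{"type":"array","items":{"type":"number"}}},"grip":{"type":"array","items":{"type":"number"}},"grip_force":{"type":"number"}},"required":["offset","turn","grip"]}

```bash
mkdir -p pics; cat > h.py <<'E'
from cell import *
import numpy as np, cv2
from scipy.spatial.transform import Rotation as R
def cam(name,st=None):
    p=camera_params(name)
    if 'rvec' in p:
        Rm=cv2.Rodrigues(np.array(p['rvec'],float))[0];t=np.array(p['tvec'],float).ravel()
    else:
        st=st or get_state();T=np.eye(4);T[:3,:3]=R.from_rotvec(st['eef_rot']).as_matrix();T[:3,3]=st['tcp_pos']
        W=np.linalg.inv(T@np.array(p['T_tool_cam']));Rm=W[:3,:3];t=W[:3,3]
    return p,Rm,t
def ray(c,u,v):
    p,Rm,t=c;a=np.array([(u-p['cx'])/p['fx'],(v-p['cy'])/p['fy']]);s=a.copy()
    for _ in range(20): s=a/(1+p['k1']*(s@s))
    return -Rm.T@t, Rm.T@np.array([s[0],s[1],1])
def onz(c,u,v,z):
    o,d=ray(c,u,v);return o+d*(z-o[2])/d[2]
def proj(c,P):
    p,Rm,t=c;q=Rm@np.array(P,float)+t;s=q[:2]/q[2];s=s*(1+p['k1']*(s@s))
    return np.array([s[0]*p['fx']+p['cx'],s[1]*p['fy']+p['cy']])
def tri(c1,a,c2,b):
    o1,d1=ray(c1,*a);o2,d2=ray(c2,*b)
    s=np.linalg.lstsq(np.c_[d1,-d2],o2-o1,rcond=None)[0]
    P,Q=o1+s[0]*d1,o2+s[1]*d2;return (P+Q)/2,np.linalg.norm(P-Q)
def save(n,im): cv2.imwrite('pics/'+n+'.png',im[:,:,::-1])
E
python3 - <<'E'
from h import *
print(get_state())
for n in ('top','side'):
    im=read_camera(n);save(n+'1',im);c=cam(n);print(n,c[0], -c[1].T@c[2])
print(camera_params('wrist'))
E
```

```text
{'time': 0.0, 'joints': array([ 1.06552559e+00,  5.28468675e-01,  1.43388182e+00,  3.75656927e-05,
        1.18140690e+00, -1.78513626e-01]), 'joint_velocities': array([-3.80306331e-04,  4.60577461e-04, -1.09514956e-04, -1.27889354e-03,
        4.95721046e-05, -6.84972433e-04]), 'joint_torque': array([ 1.32849345e-03, -4.42349160e+01, -1.78025812e+01, -3.73176408e-04,
        8.39707878e-03, -6.94664720e-06]), 'tcp_pos': array([0.20023169, 0.59131304, 0.2303386 ]), 'eef_rot': array([-0.96622153,  1.34827555,  0.96473433]), 'contact_force': array([-0.29967231,  0.60139275, -0.21917973]), 'torque': array([-0.00810985,  0.00067834, -0.0158506 ]), 'finger_gap': 0.08540514814736408}
top {'fx': 444.9161597549415, 'fy': 444.9161597549415, 'cx': 323.80798049793987, 'cy': 234.93271040156108, 'k1': -0.049446439306400976, 'rvec': array([ 2.1515081 , -2.12500219,  0.16175664]), 'tvec': array([0.0082301 , 0.51844823, 0.86962551])} [0.37728062 0.00958347 0.93950643]
side {'fx': 542.6372786151061, 'fy': 542.6372786151061, 'cx': 324.45440773301084, 'cy': 238.14091608954547, 'k1': -0.07554628926519814, 'rvec': array([ 2.31048592, -0.82037897,  0.32546335]), 'tvec': array([-0.38461787,  0.3221798 ,  1.04031994])} [ 0.00704439 -0.57560055  1.00131448]
{'fx': 398.0408388737821, 'fy': 398.0408388737821, 'cx': 316.73297168242897, 'cy': 240.35247407512648, 'k1': -0.06594046047764464, 'T_tool_cam': array([[-1.31076922e-03, -2.61540843e-01,  9.65191519e-01,
        -1.42260632e-01],
       [ 1.61825358e-05, -9.65192354e-01, -2.61541048e-01,
         6.68272117e-02],
       [ 9.99999141e-01, -3.27200709e-04,  1.26937683e-03,
         4.47993744e-04],
       [ 0.00000000e+00,  0.00000000e+00,  0.00000000e+00,
         1.00000000e+00]])}
```

View pics/top1.png

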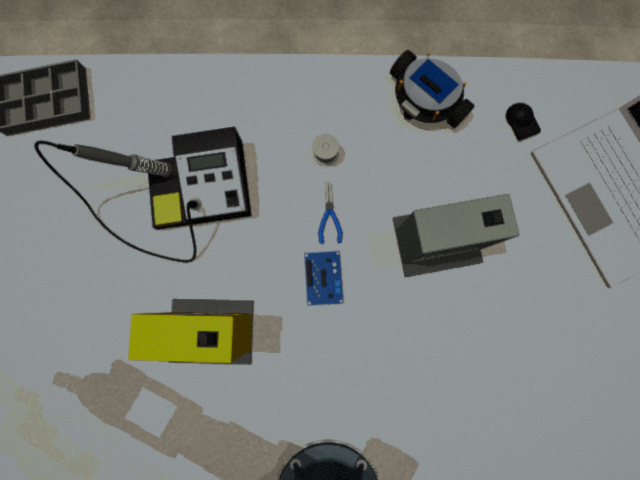

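View pics/side1.png

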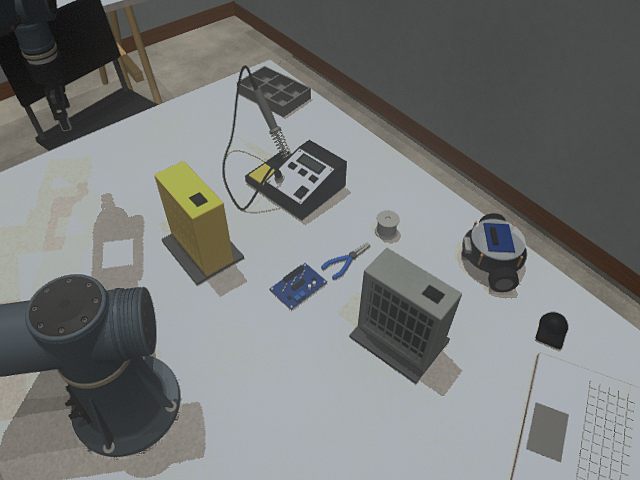

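Top view: the grey extractor's rocker is at (493,217) and the yellow look-alike's is at (207,339), which I must avoid. Station: rocker (232,198), plug (194,205), keys left/middle/right at (193,181), (209,178), (225,175). The side view agrees: grey rocker (433,294), yellow rocker (199,199), station rocker (301,191), keys around (292–314,165–179).

```bash
python3 - <<'E'
from h import *
t=cv2.imread('pics/top1.png');s=cv2.imread('pics/side1.png')
ct,cs=cam('top'),cam('side')
def blob(im,x,y,h,thr):
    g=cv2.cvtColor(im,6)[y-h:y+h+1,x-h:x+h+1]
    n,l,st,ce=cv2.connectedComponentsWithStats((g<thr).astype('uint8'))
    out=[(tuple(np.round(ce[i]+[x-h,y-h],1)),int(st[i,4]),tuple(int(v) for v in st[i,2:4])) for i in range(1,n) if st[i,4]>15]
    return sorted(out,key=lambda o:np.hypot(o[0][0]-x,o[0][1]-y))[0]
T={};S={}
for n,a,b,h in [('ext',(493,217),(433,294),16),('roc',(232,198),(301,191),11),('kL',(193,181),(292,166),8),('kM',(209,178),(304,172),8),('kR',(225,175),(314,179),8)]:
    A=blob(t,*a,h,70);B=blob(s,*b,h,70);P,e=tri(ct,A[0],cs,B[0]);print(n,A,B,P.round(4),round(e,4)); T[n]=P
d=T['kL']-T['kR'];print('key dir',np.degrees(np.arctan2(-d[0],d[1])),np.linalg.norm(d))
# extractor top corners
g=cv2.resize(t[185:290,380:530],None,fx=4,fy=4,interpolation=2)
q=cv2.resize(t[115:240,140:265],None,fx=4,fy=4,interpolation=2)
q=cv2.copyMakeBorder(q[:420],0,0,0,0)
q2=cv2.resize(s[130:225,240:355],None,fx=5,fy=5,interpolation=2)
W=np.zeros((600,800,3),'uint8')
g=g[:,:,:]*1
W[:300,:428]=cv2.resize(g,(428,300));W[300:600,:357]=cv2.resize(q,(357,300));W[300:600,360:723]=cv2.resize(q2,(363,300))
W[:300,430:780]=cv2.resize(s[240:360,345:485],(350,300))
cv2.imwrite('pics/c1.png',W)
E
```

```text
ext ((np.float64(492.4), np.float64(217.7)), 299, (22, 18)) ((np.float64(433.0), np.float64(293.9)), 212, (23, 19)) [ 0.5252 -0.2712  0.2038] 0.0011
roc ((np.float64(231.7), np.float64(198.0)), 185, (14, 17)) ((np.float64(301.0), np.float64(191.6)), 97, (15, 13)) [0.5881 0.2024 0.0627] 0.0007
kL ((np.float64(191.4), np.float64(180.0)), 76, (10, 9)) ((np.float64(291.9), np.float64(165.2)), 40, (9, 7)) [0.6214 0.2832 0.0756] 0.0008
kM ((np.float64(209.1), np.float64(177.3)), 76, (11, 9)) ((np.float64(302.3), np.float64(171.8)), 37, (9, 7)) [0.6277 0.2478 0.0742] 0.0008
kR ((np.float64(226.8), np.float64(174.8)), 75, (11, 9)) ((np.float64(312.8), np.float64(178.4)), 40, (9, 8)) [0.6333 0.2122 0.0741] 0.0007
key dir 9.508186862322454 0.07201267244276764Traceback (most recent call last):
  File "<stdin>", line 16, in <module>
cv2.error: OpenCV(4.12.0) :-1: error: (-5:Bad argument) in function 'copyMakeBorder'
> Overload resolution failed:
>  - copyMakeBorder() missing required argument 'borderType' (pos 6)
>  - copyMakeBorder() missing required argument 'borderType' (pos 6)
```

```bash
python3 - <<'E'
from h import *
t=cv2.imread('pics/top1.png');s=cv2.imread('pics/side1.png');ct,cs=cam('top'),cam('side')
W=np.zeros((600,800,3),'uint8')
for im,(x0,y0,x1,y1),(X,Y,w,h) in [(t,(380,185,530,290),(0,0,400,280)),(s,(345,240,485,338),(400,0,400,280)),(t,(140,120,265,235),(0,290,330,304)),(s,(240,130,355,225),(340,290,370,306))]:
    W[Y:Y+h,X:X+w]=cv2.resize(im[y0:y1,x0:x1],(w,h),interpolation=cv2.INTER_CUBIC)
cv2.imwrite('pics/c1.png',W)
# extractor top face in top view: brighter grey than front
hsv=cv2.cvtColor(t,cv2.COLOR_BGR2HSV)
for p in [(430,230),(460,220),(400,240),(450,258),(500,240)]: print(p,t[p[1],p[0]])
m=cv2.inRange(t[190:285,390:525],np.array(t[225,450]).astype(int)-14,np.array(t[225,450]).astype(int)+14)
m=cv2.morphologyEx(m,cv2.MORPH_CLOSE,np.ones((25,25)))
c=max(cv2.findContours(m,0,2)[0],key=cv2.contourArea);r=cv2.minAreaRect(c)
B=cv2.boxPoints(r)+[390,190];print(cv2.contourArea(c));Q=np.array([onz(ct,*b,.205)[:2] for b in B]);print(B.round(1),Q.round(4))
for i in range(4):
    d=Q[i]-Q[i-1];print(np.linalg.norm(d).round(4),np.degrees(np.arctan2(-d[0],d[1])).round(1))
print(R.from_rotvec(get_state()['eef_rot']).as_matrix().round(3))
E
```

```text
(430, 230) [101 113 107]
(460, 220) [102 113 108]
(400, 240) [34 35 34]
(450, 258) [27 34 31]
(500, 240) [32 33 31]
8287.0
[[373.  221.2]
 [511.  171.2]
 [538.1 245.9]
 [400.1 295.9]] [[ 0.5169 -0.0686]
 [ 0.6077 -0.3077]
 [ 0.4782 -0.3468]
 [ 0.3929 -0.1126]]
0.1316 -70.5
0.2557 -159.2
0.1353 106.8
0.2493 20.0
[[-0.001 -0.947  0.321]
 [-0.002  0.321  0.947]
 [-1.     0.    -0.002]]
```

View pics/c1.png

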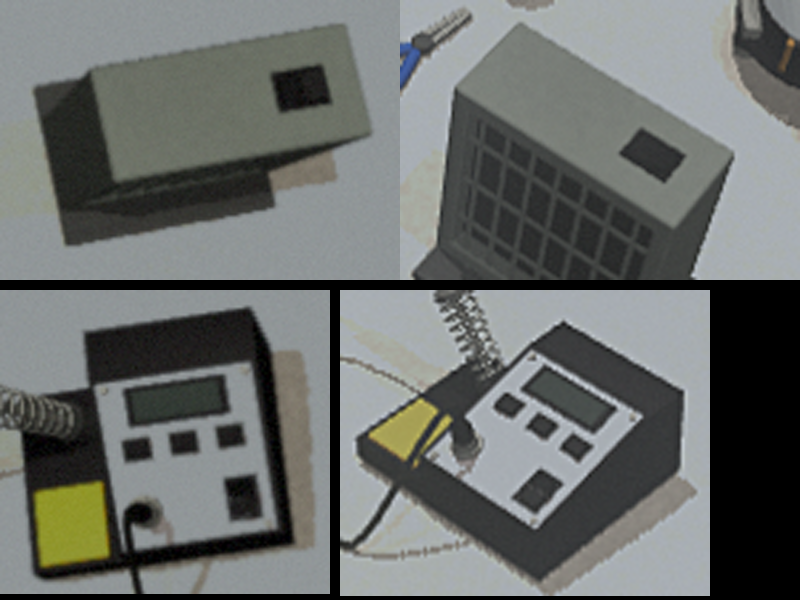

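The crop shows the grey extractor with its rocker at the right (-y) end and the black grille facing -x. The station's rocker sits at the lower right of the panel with three keys above it, the middle one clear. The mask box merged with the background, so I'll use the top-face corners read from this crop instead.

```bash
python3 - <<'E'
from h import *
ct=cam('top')
C=np.array([onz(ct,380+x/2.667,185+y/2.667,.205)[:2] for x,y in [(93,68),(345,25),(371,133),(112,181)]])
ce=C.mean(0);print(C.round(4),ce.round(4))
y=(C[0]-C[1]+C[3]-C[2]);print(np.linalg.norm(y)/2);yaw=np.arctan2(-y[0],y[1]);u=y/np.linalg.norm(y);print(np.degrees(yaw),'hinge from corners',ce-.045*u,'hinge blob@.208',onz(ct,492.4,217.7,.209))
E
```

```text
[[ 0.5361 -0.1395]
 [ 0.5665 -0.3024]
 [ 0.4966 -0.3153]
 [ 0.4643 -0.15  ]] [ 0.5159 -0.2268]
0.16709034996744793
10.809591586477426 hinge from corners [ 0.52430137 -0.27097703] hinge blob@.208 [ 0.52464015 -0.26949466  0.209     ]
```

>>> {"op": "servo_tool", "data": {
  "offset": [
    [0,0,3],
    [0,0,4],
    [2,-3,3],
    [3,-3,0],
    [3,-3,0]
  ],
  "turn": [
    [0,0,0],
    [0,0,0],
    [0,0,-6],
    [0,0,-6],
    [0,0,-6]
  ],
  "grip": [1,1,1,1,1],
  "grip_force": 60
}}

```text
time: 0.52
tcp_pos: [0.2777, 0.5066, 0.3302]
eef_rot: [-0.722, 1.442, 0.725]
contact_force: [0.6, 0.4, 0.1]
finger_gap: 0.0256
```

>>> {"op": "servo_tool", "data": {
  "offset": [
    [2.5,-3.2,0],
    [2.5,-3.2,0],
    [2.5,-3.2,0],
    [2,-3.5,0],
    [2,-3.5,0]
  ],
  "turn": [
    [0,0,-6],
    [0,0,-6],
    [0,0,-6],
    [0,0,-6],
    [0,0,-6]
  ],
  "grip": [1,1,1,1,1]
}}

```text
time: 0.93
tcp_pos: [0.3929, 0.3385, 0.3276]
eef_rot: [-0.315, 1.548, 0.314]
contact_force: [0.6, -0.4, -0.1]
finger_gap: 0.0001
```

>>> {"op": "servo_tool", "data": {
  "offset": [
    [2,-3.5,0],
    [2,-3.5,0],
    [1,-4,0],
    [1,-4,0],
    [1,-4,0]
  ],
  "turn": [
    [0,0,-6],
    [0,0,-6.5],
    [0,0,0],
    [0,0,0],
    [0,0,0]
  ],
  "grip": [1,1,1,1,1]
}}

```text
time: 1.35
tcp_pos: [0.4622, 0.1484, 0.3276]
eef_rot: [-0.148, 1.567, 0.148]
contact_force: [1.7, 0.3, -0.8]
finger_gap: -0.0002
```

>>> {"op": "servo_tool", "data": {
  "offset": [
    [1,-4,0],
    [1,-4,0],
    [1,-4,0],
    [1,-4,0],
    [0.5,-4,0]
  ],
  "turn": [
    [0,0,0],
    [0,0,0],
    [0,0,0],
    [0,0,0],
    [0,0,0]
  ],
  "grip": [1,1,1,1,1]
}}

```text
time: 1.77
tcp_pos: [0.5077, -0.0518, 0.3277]
eef_rot: [-0.147, 1.565, 0.148]
contact_force: [0.9, -0.3, 0.6]
finger_gap: -0.0002
```

>>> {"op": "servo_tool", "data": {
  "offset": [
    [0,-4,0],
    [0,-4,-1],
    [0,-3,-1],
    [0,-1,-2],
    [0,0,0]
  ],
  "turn": [
    [0,0,0],
    [0,0,0],
    [0,0,0],
    [0,0,0],
    [0,0,0]
  ],
  "grip": [1,1,1,1,1]
}}

```text
time: 2.18
tcp_pos: [0.5051, -0.1716, 0.2843]
eef_rot: [-0.142, 1.572, 0.147]
contact_force: [-0.2, 1.3, -1.1]
finger_gap: -0.0001
```

>>> {"op": "servo_tool", "data": {
  "offset": [
    [0.7,-3.7,0],
    [0.7,-3.7,0],
    [0.7,-3.7,0],
    [0,0,-1.5],
    [0,0,-1]
  ],
  "turn": [
    [0,0,0],
    [0,0,0],
    [0,0,0],
    [0,0,0],
    [0,0,0]
  ],
  "grip": [1,1,1,1,1]
}}

```text
time: 2.6
tcp_pos: [0.5287, -0.2814, 0.2627]
eef_rot: [-0.146, 1.565, 0.147]
contact_force: [-0.5, 0.9, -1.1]
finger_gap: -0.0003
```

```bash
python3 - <<'E'
from h import *
st=get_state();c=cam('wrist',st);im=read_camera('wrist');print(st['tcp_pos'],st['eef_rot'])
print(R.from_rotvec(st['eef_rot']).as_matrix().round(3))
H=np.array([.5245,-.2705,.208]);u=np.array([-.187,.982,0])
b=im[:,:,::-1].copy()
for P in (H,H-.0135*u+[0,0,.0],H+.0135*u,np.array(st['tcp_pos'])): 
    q=proj(c,P);print(q);cv2.drawMarker(b,tuple(int(v) for v in q),(0,0,255),0,10)
cv2.imwrite('pics/w1.png',b);cv2.imwrite('pics/w1raw.png',im[:,:,::-1])
E
```

```text
[ 0.52865016 -0.28135709  0.26266605] [-0.1461281   1.56547224  0.14675656]
[[ 0.    -0.185  0.983]
 [ 0.     0.983  0.185]
 [-1.     0.     0.   ]]
[313.3509875  244.63365314]
[313.45154249 269.48662877]
[313.24874319 218.9078943 ]
[317.83420648 310.7959758 ]
```

View pics/w1.png

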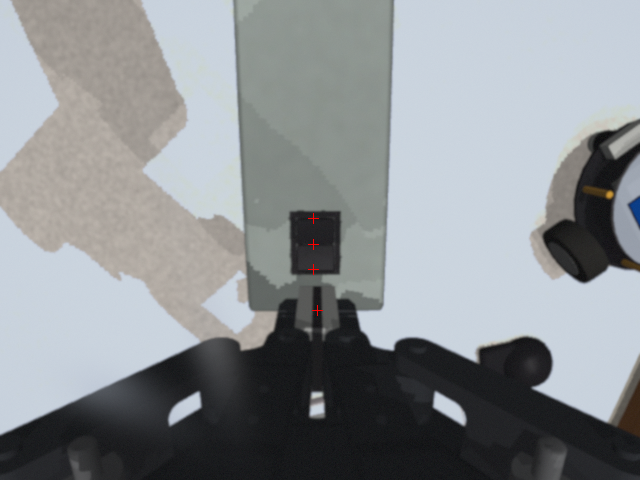

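Grey extractor's rocker spans (291–340, 211–274) and the predicted hinge (313,245) fits it, with the raised half towards the fingers. Yaw matches.

>>> {"op": "servo_tool", "data": {
  "offset": [
    [-0.1,-0.25,-1.5],
    [0,0,-1.5],
    [0,0,0],
    [0,0,0]
  ],
  "turn": [
    [0,0,0],
    [0,0,0],
    [0,0,0],
    [0,0,0]
  ],
  "grip": [1,1,1,1]
}}

```text
time: 2.98
tcp_pos: [0.5267, -0.2808, 0.2325]
eef_rot: [-0.147, 1.568, 0.151]
contact_force: [-0.2, 0.4, -0.3]
finger_gap: -0.0001
```

>>> {"op": "servo_tool", "data": {
  "offset": [
    [0.05,-0.3,-1.0],
    [0,0,-0.5],
    [0,0,0],
    [0,0,0]
  ],
  "turn": [
    [0,0,0],
    [0,0,0],
    [0,0,0],
    [0,0,0]
  ],
  "grip": [1,1,1,1]
}}

```text
time: 3.32
tcp_pos: [0.5277, -0.2859, 0.2179]
eef_rot: [-0.147, 1.566, 0.148]
contact_force: [0.6, -0.8, 0.7]
finger_gap: -0.0002
```

>>> {"op": "servo_tool", "data": {
  "offset": [
    [0,0,-0.2],
    [0,0,-0.2],
    [0,0,0],
    [0,0,0]
  ],
  "turn": [
    [0,0,0],
    [0,0,0],
    [0,0,0],
    [0,0,0]
  ],
  "grip": [1,1,1,1]
}}

```text
time: 3.65
tcp_pos: [0.5277, -0.2862, 0.2139]
eef_rot: [-0.148, 1.566, 0.148]
contact_force: [0.1, -0.8, -0.2]
finger_gap: -0.0
```

>>> {"op": "servo_tool", "data": {
  "offset": [
    [0,0.15,-0.2],
    [0,0,-0.2],
    [0,0,0]
  ],
  "turn": [
    [0,0,0],
    [0,0,0],
    [0,0,0]
  ],
  "grip": [1,1,1]
}}

```text
time: 3.9
tcp_pos: [0.5278, -0.2847, 0.21]
eef_rot: [-0.147, 1.565, 0.147]
contact_force: [-0.5, -0.8, 0.2]
finger_gap: -0.0
```

>>> {"op": "servo_tool", "data": {
  "offset": [
    [0,0,-0.2],
    [0,0,0]
  ],
  "turn": [
    [0,0,0],
    [0,0,0]
  ],
  "grip": [1,1]
}}

```text
time: 4.07
tcp_pos: [0.5277, -0.2843, 0.2079]
eef_rot: [-0.147, 1.566, 0.148]
contact_force: [0.2, 0.1, 2.9]
finger_gap: -0.0002
```

>>> {"op": "servo_tool", "data": {
  "offset": [
    [0,0,-0.1],
    [0,0,0]
  ],
  "turn": [
    [0,0,0],
    [0,0,0]
  ],
  "grip": [1,1]
}}

```text
time: 4.23
tcp_pos: [0.5278, -0.2843, 0.2078]
eef_rot: [-0.147, 1.566, 0.148]
contact_force: [-1.2, 0.8, 6.9]
finger_gap: 0.0002
```

>>> {"op": "servo_tool", "data": {
  "offset": [
    [0,0,-0.1],
    [0,0,0]
  ],
  "turn": [
    [0,0,0],
    [0,0,0]
  ],
  "grip": [1,1]
}}

```text
time: 4.4
tcp_pos: [0.5278, -0.2843, 0.2078]
eef_rot: [-0.148, 1.565, 0.148]
contact_force: [-3.1, 1.7, 11.7]
finger_gap: 0.0
```

>>> {"op": "servo_tool", "data": {
  "offset": [
    [0,0,1],
    [0,0,2],
    [0,-1,3],
    [0,0,0]
  ],
  "turn": [
    [0,0,0],
    [0,0,0],
    [0,0,0],
    [0,0,0]
  ],
  "grip": [1,1,1,1]
}}

```text
time: 4.73
tcp_pos: [0.5305, -0.2977, 0.2714]
eef_rot: [-0.154, 1.558, 0.141]
contact_force: [0.9, -1.3, 1.7]
finger_gap: 0.0
```

```bash
python3 - <<'E'
from h import *
st=get_state();c=cam('wrist',st);im=read_camera('wrist')
q=proj(c,[.5245,-.2705,.208]).astype(int);print(q)
a=im[q[1]-40:q[1]+40,q[0]-50:q[0]+50,::-1];b=cv2.imread('pics/w1raw.png')[204:284,263:363]
f=lambda x:cv2.convertScaleAbs(cv2.resize(x,(400,320),interpolation=2),alpha=2.2)
cv2.imwrite('pics/w2.png',np.hstack([f(b),f(a)]))
E
```

```text
[314 208]
```

View pics/w2.png

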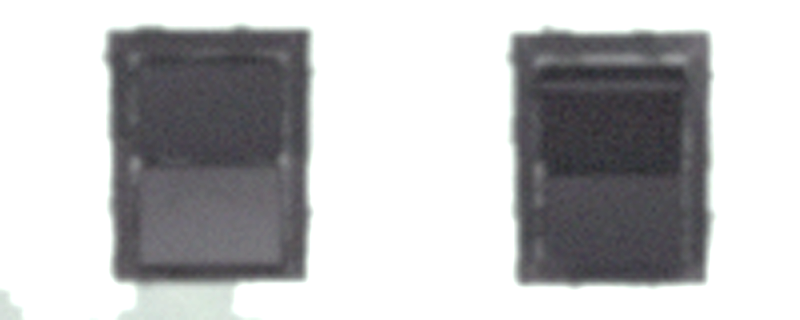

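The rocker has flipped: the near half is now level and the far end is up. The hard stop was at z = 0.2078, as the on state should give. Next, the station.

>>> {"op": "servo_tool", "data": {
  "offset": [
    [0,1,3],
    [0,3,2],
    [0,3.5,0],
    [0,3.5,0],
    [0,3.5,0]
  ],
  "turn": [
    [0,0,5.9],
    [0,0,5.9],
    [0,0,5.9],
    [0,0,5.9],
    [0,0,5.9]
  ],
  "grip": [1,1,1,1,1]
}}

```text
time: 5.2
tcp_pos: [0.527, -0.1479, 0.3153]
eef_rot: [-0.552, 1.5, 0.554]
contact_force: [0.7, 0.8, 0.0]
finger_gap: 0.0001
```

>>> {"op": "servo_tool", "data": {
  "offset": [
    [0,3.5,0],
    [0,3.5,0],
    [0,3.5,0],
    [0,3.5,0],
    [0,3.5,0]
  ],
  "turn": [
    [0,0,5.9],
    [0,0,5.9],
    [0,0,5.9],
    [0,0,5.9],
    [0,0,5.9]
  ],
  "grip": [1,1,1,1,1]
}}

```text
time: 5.62
tcp_pos: [0.5266, 0.0274, 0.3149]
eef_rot: [-0.948, 1.356, 0.951]
contact_force: [0.1, 0.3, -0.6]
finger_gap: 0.0003
```

>>> {"op": "servo_tool", "data": {
  "offset": [
    [0,3.5,0],
    [0,3.5,0],
    [0,3.5,0],
    [0,3.5,0],
    [0,2,0]
  ],
  "turn": [
    [0,0,5.9],
    [0,0,5.9],
    [0,0,5.9],
    [0,0,5.9],
    [0,0,5.9]
  ],
  "grip": [1,1,1,1,1]
}}

```text
time: 6.03
tcp_pos: [0.5263, 0.1889, 0.3148]
eef_rot: [-1.33, 1.125, 1.336]
contact_force: [-0.2, -0.1, -0.4]
finger_gap: -0.0001
```

>>> {"op": "servo_tool", "data": {
  "offset": [
    [0,0,0],
    [0,0,0],
    [0,0,0],
    [0,0,0]
  ],
  "turn": [
    [0.8,-4.9,0],
    [0.8,-4.9,0],
    [0.9,-5.0,0],
    [0,0,0]
  ],
  "grip": [1,1,1,1]
}}

```text
time: 6.37
tcp_pos: [0.5223, 0.1855, 0.3133]
eef_rot: [-1.418, 0.922, 1.142]
contact_force: [-1.1, 0.2, -0.4]
finger_gap: 0.0003
```

```bash
cat >> h.py <<'E'
ps=np.radians(9.5);ex=np.array([np.cos(ps),np.sin(ps),0]);ey=np.array([-np.sin(ps),np.cos(ps),0])
S=np.cos(np.pi/12)*ex+[0,0,np.sin(np.pi/12)];N=-np.sin(np.pi/12)*ex+[0,0,np.cos(np.pi/12)]
HS=np.array([.588,.2024,.0627])
E
python3 - <<'E'
from h import *
st=get_state();print(st['tcp_pos'],R.from_rotvec(st['eef_rot']).as_matrix().round(3));print(S,ey,N)
print('to go cm',100*(HS+.014*S+.06*N-st['tcp_pos']))
E
```

```text
[0.5223152  0.18552533 0.31327743] [[ 0.249 -0.955 -0.163]
 [ 0.043 -0.157  0.987]
 [-0.968 -0.252  0.002]]
[0.95267873 0.15942375 0.25881905] [-0.16504761  0.9862856   0.        ] [-0.2552695  -0.04271746  0.96592583]
to go cm [  6.37061318   1.65435561 -18.89984186]
```

>>> {"op": "servo_tool", "data": {
  "offset": [
    [2.2,0.55,-1.5],
    [2.1,0.55,-2],
    [2.1,0.55,-2],
    [0,0,-3.5],
    [0,0,-3]
  ],
  "turn": [
    [0,0,0],
    [0,0,0],
    [0,0,0],
    [0,0,0],
    [0,0,0]
  ],
  "grip": [1,1,1,1,1]
}}

```text
time: 6.78
tcp_pos: [0.5936, 0.202, 0.1942]
eef_rot: [-1.419, 0.918, 1.136]
contact_force: [-0.9, -1.5, -0.5]
finger_gap: -0.0002
```

>>> {"op": "servo_tool", "data": {
  "offset": [
    [0,0,-3],
    [0,0,-2],
    [0,0,-0.9],
    [0,0,0]
  ],
  "turn": [
    [0,0,0],
    [0,0,0],
    [0,0,0],
    [0,0,0]
  ],
  "grip": [1,1,1,1]
}}

```text
time: 7.12
tcp_pos: [0.5904, 0.2014, 0.1337]
eef_rot: [-1.417, 0.923, 1.141]
contact_force: [-0.7, 0.3, 0.0]
finger_gap: -0.0
```

```bash
python3 - <<'E'
from h import *
st=get_state();c=cam('wrist',st);im=read_camera('wrist');print(st['tcp_pos'])
d=np.array(st['tcp_pos'])-HS;print('S,ey,N mm',1000*np.array([d@S,d@ey,d@N]))
b=im[:,:,::-1].copy();cv2.imwrite('pics/w3raw.png',b)
for P in (HS,HS+.0135*S+.008*N,HS-.0135*S+.003*N,HS+.048*S+.038*ey+.006*N):
    q=proj(c,P);print(q);cv2.drawMarker(b,tuple(int(v) for v in q),(0,0,255),0,8)
cv2.imwrite('pics/w3.png',b)
E
```

```text
[0.59044138 0.2014267  0.13366018]
S,ey,N mm [20.53652871 -1.36289231 67.96063655]
[317.18332084 221.33503809]
[317.33114982 249.41009763]
[317.08012954 197.38989797]
[385.51693433 307.31888282]
```

View pics/w3.png

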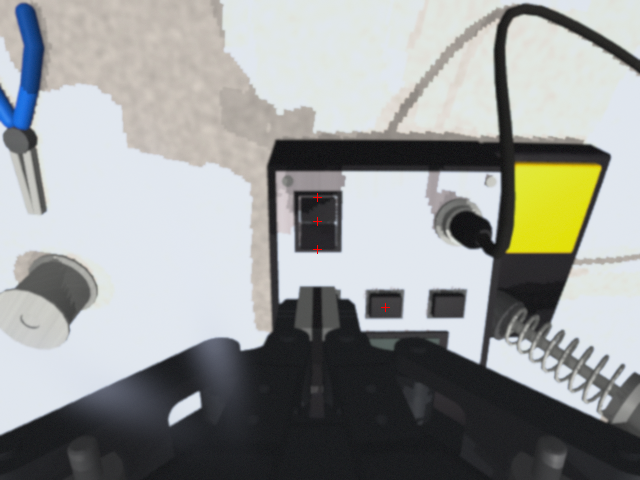

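Rocker seen at (295–341, 191–251), hinge line about y=222 against 221 predicted. Middle key at (385,305) against (385,307) predicted. Close enough to act.

>>> {"op": "servo_tool", "data": {
  "offset": [
    [0,0.1,-1.5],
    [0.2,0.1,-1.5],
    [0.4,0,-1.6],
    [0,0,0],
    [0,0,0]
  ],
  "turn": [
    [0,0,0],
    [0,0,0],
    [0,0,0],
    [0,0,0],
    [0,0,0]
  ],
  "grip": [1,1,1,1,1]
}}

```text
time: 7.58
tcp_pos: [0.5988, 0.204, 0.092]
eef_rot: [-1.421, 0.916, 1.135]
contact_force: [1.0, -0.0, 0.8]
finger_gap: 0.0001
```

```bash
cat >> h.py <<'E'
def rel():
    st=get_state();d=np.array(st['tcp_pos'])-HS;print('S,ey,N mm',(1000*np.array([d@S,d@ey,d@N])).round(1),'Fn',round(float(np.array(st['contact_force'])@N),1),st['time'])
E
python3 -c "from h import *;rel()"
```

```text
S,ey,N mm [18.1 -0.2 25.5] Fn 0.5 7.5833
```

>>> {"op": "servo_tool", "data": {
  "offset": [
    [0,0,-0.8],
    [0,0,-0.8],
    [0,0,0],
    [0,0,0]
  ],
  "turn": [
    [0,0,0],
    [0,0,0],
    [0,0,0],
    [0,0,0]
  ],
  "grip": [1,1,1,1]
}}

```text
time: 7.92
tcp_pos: [0.5975, 0.2038, 0.0748]
eef_rot: [-1.42, 0.918, 1.136]
contact_force: [0.4, 0.1, 0.1]
finger_gap: -0.0002
```

```bash
python3 -c "from h import *;rel()"
```

```text
S,ey,N mm [12.4 -0.2  9.2] Fn -0.0 7.9167
```

>>> {"op": "servo_tool", "data": {
  "offset": [
    [0.27,0.04,-0.14],
    [0.03,0,-0.1],
    [0,0,0],
    [0,0,0]
  ],
  "turn": [
    [0,0,0],
    [0,0,0],
    [0,0,0],
    [0,0,0]
  ],
  "grip": [1,1,1,1]
}}

```text
time: 8.25
tcp_pos: [0.6011, 0.2044, 0.0728]
eef_rot: [-1.42, 0.917, 1.135]
contact_force: [-0.0, -0.1, -0.0]
finger_gap: 0.0
```

>>> {"op": "servo_tool", "data": {
  "offset": [
    [0.05,0.01,-0.2],
    [0,0,0],
    [0,0,0]
  ],
  "turn": [
    [0,0,0],
    [0,0,0],
    [0,0,0]
  ],
  "grip": [1,1,1]
}}

```text
time: 8.5
tcp_pos: [0.6013, 0.2043, 0.0704]
eef_rot: [-1.42, 0.917, 1.136]
contact_force: [-0.3, -0.3, 0.2]
finger_gap: -0.0001
```

>>> {"op": "servo_tool", "data": {
  "offset": [
    [0.03,0,-0.1],
    [0,0,0],
    [0,0,0]
  ],
  "turn": [
    [0,0,0],
    [0,0,0],
    [0,0,0]
  ],
  "grip": [1,1,1]
}}

```text
time: 8.75
tcp_pos: [0.6015, 0.2043, 0.0695]
eef_rot: [-1.42, 0.917, 1.136]
contact_force: [0.1, -0.1, -0.4]
finger_gap: -0.0004
```

```bash
python3 -c "from h import *;rel()"
```

```text
S,ey,N mm [14.9 -0.4  3. ] Fn -0.4 8.75
```

>>> {"op": "servo_tool", "data": {
  "offset": [
    [0.03,0,-0.1],
    [0,0,0],
    [0,0,0]
  ],
  "turn": [
    [0,0,0],
    [0,0,0],
    [0,0,0]
  ],
  "grip": [1,1,1]
}}

```text
time: 9.0
tcp_pos: [0.6016, 0.2043, 0.0693]
eef_rot: [-1.42, 0.917, 1.136]
contact_force: [-1.9, -0.6, 6.7]
finger_gap: 0.0002
```

>>> {"op": "servo_tool", "data": {
  "offset": [
    [0.03,0,-0.1],
    [0,0,0],
    [0,0,0]
  ],
  "turn": [
    [0,0,0],
    [0,0,0],
    [0,0,0]
  ],
  "grip": [1,1,1]
}}

```text
time: 9.25
tcp_pos: [0.6017, 0.2043, 0.0692]
eef_rot: [-1.421, 0.917, 1.136]
contact_force: [-5.9, -0.4, 11.1]
finger_gap: -0.0002
```

```bash
python3 -c "from h import *;rel()"
```

```text
S,ey,N mm [15.  -0.4  2.7] Fn 12.2 9.25
```

>>> {"op": "servo_tool", "data": {
  "offset": [
    [-0.3,-0.05,1.1],
    [-0.3,-0.05,1.2],
    [-0.3,-0.05,1.3],
    [0,0,0],
    [0,0,0]
  ],
  "turn": [
    [0,0,0],
    [0,0,0],
    [0,0,0],
    [0,0,0],
    [0,0,0]
  ],
  "grip": [1,1,1,1,1]
}}

```text
time: 9.67
tcp_pos: [0.5939, 0.203, 0.1051]
eef_rot: [-1.421, 0.915, 1.134]
contact_force: [-0.3, 0.0, -0.9]
finger_gap: -0.0003
```

```bash
python3 - <<'E'
from h import *
rel();st=get_state();c=cam('wrist',st);im=read_camera('wrist')
q=proj(c,HS).astype(int);k=proj(c,HS+.048*S+.038*ey+.006*N);print(q,k)
a=im[q[1]-60:q[1]+60,q[0]-50:q[0]+100,::-1];b=cv2.imread('pics/w3raw.png')[221-60:221+60,317-50:317+100]
f=lambda x:cv2.convertScaleAbs(cv2.resize(x,(400,320),interpolation=2),alpha=1.8)
cv2.imwrite('pics/w4.png',np.hstack([f(b),f(a)]))
E
```

```text
S,ey,N mm [16.7 -0.4 39.4] Fn -0.8 9.6667
[315 241] [392.69306372 337.74122407]
```

View pics/w4.png

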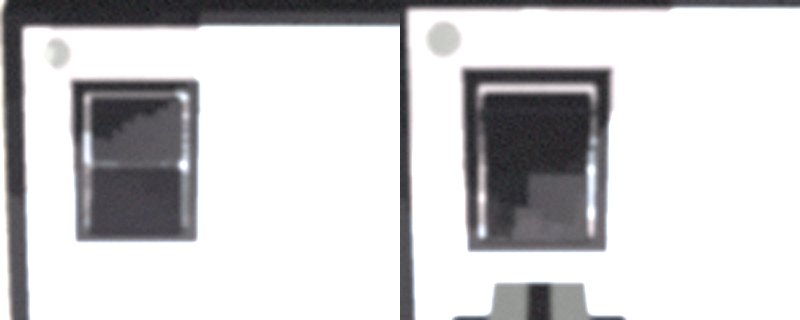

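The station rocker has flipped: its lower end now stands up, and the stop was at 2.7 mm out of the panel. Now the middle key.

>>> {"op": "servo_tool", "data": {
  "offset": [
    [1.2,2.1,0.4],
    [1.2,2.2,0.4],
    [0.2,0,-0.8],
    [0.2,0,-0.8],
    [0,0,0]
  ],
  "turn": [
    [0,0,0],
    [0,0,0],
    [0,0,0],
    [0,0,0],
    [0,0,0]
  ],
  "grip": [1,1,1,1,1]
}}

```text
time: 10.13
tcp_pos: [0.6192, 0.2452, 0.0925]
eef_rot: [-1.419, 0.922, 1.14]
contact_force: [-0.9, -0.1, -0.7]
finger_gap: -0.0003
```

>>> {"op": "servo_tool", "data": {
  "offset": [
    [0,0,0],
    [0,0,0]
  ],
  "turn": [
    [0,0,0],
    [0,0,0]
  ],
  "grip": [1,1]
}}

```text
time: 10.3
tcp_pos: [0.6201, 0.2449, 0.0945]
eef_rot: [-1.419, 0.92, 1.137]
contact_force: [0.9, -0.1, 0.9]
finger_gap: -0.0004
```

```bash
python3 - <<'E'
from h import *
rel();c=cam('wrist');im=read_camera('wrist');print([proj(c,HS+.048*S+y*ey+.006*N).round() for y in (.002,.038,.074)])
cv2.imwrite('pics/w5.png',im[:,:,::-1])
E
```

```text
S,ey,N mm [45.6 36.6 20.7] Fn 0.6 10.3
[array([234., 300.]), array([318., 300.]), array([402., 299.])]
```

View pics/w5.png

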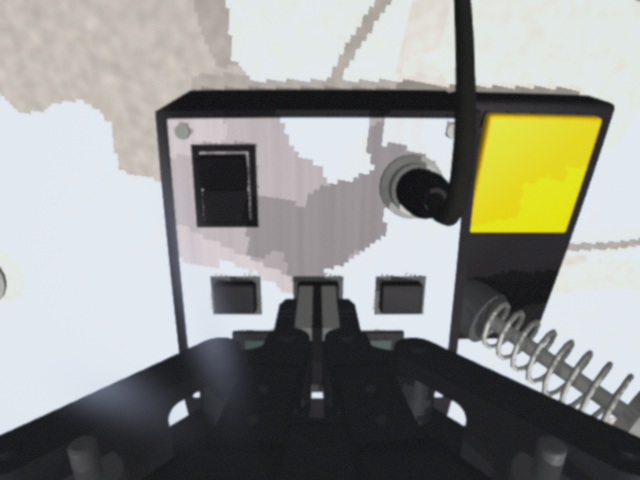

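Side keys seen at (236,297) and (400,297), so the middle is at 318 as predicted, with the fingertips right over the middle key.

>>> {"op": "servo_tool", "data": {
  "offset": [
    [0.3,0.2,-0.4],
    [0.2,0,-0.7],
    [0,0,0],
    [0,0,0]
  ],
  "turn": [
    [0,0,0],
    [0,0,0],
    [0,0,0],
    [0,0,0]
  ],
  "grip": [1,1,1,1]
}}

```text
time: 10.68
tcp_pos: [0.6259, 0.2476, 0.0839]
eef_rot: [-1.42, 0.918, 1.137]
contact_force: [-0.3, -0.3, 0.0]
finger_gap: 0.0002
```

```bash
python3 -c "from h import *;rel()"
```

```text
S,ey,N mm [48.8 38.4  8.8] Fn 0.1 10.6833
```

>>> {"op": "servo_tool", "data": {
  "offset": [
    [0.05,0.01,-0.2],
    [0.05,0.01,-0.2],
    [0,0,0],
    [0,0,0]
  ],
  "turn": [
    [0,0,0],
    [0,0,0],
    [0,0,0],
    [0,0,0]
  ],
  "grip": [1,1,1,1]
}}

```text
time: 11.02
tcp_pos: [0.6273, 0.248, 0.0808]
eef_rot: [-1.42, 0.917, 1.136]
contact_force: [-0.5, -1.4, 2.3]
finger_gap: 0.0004
```

>>> {"op": "servo_tool", "data": {
  "offset": [
    [0.05,0.01,-0.2],
    [0,0,0],
    [0,0,0]
  ],
  "turn": [
    [0,0,0],
    [0,0,0],
    [0,0,0]
  ],
  "grip": [1,1,1]
}}

```text
time: 11.27
tcp_pos: [0.6278, 0.2481, 0.0789]
eef_rot: [-1.42, 0.917, 1.135]
contact_force: [-1.2, 0.6, 2.9]
finger_gap: -0.0002
```

>>> {"op": "servo_tool", "data": {
  "offset": [
    [0.03,0,-0.1],
    [0,0,0],
    [0,0,0]
  ],
  "turn": [
    [0,0,0],
    [0,0,0],
    [0,0,0]
  ],
  "grip": [1,1,1]
}}

```text
time: 11.52
tcp_pos: [0.628, 0.2482, 0.0784]
eef_rot: [-1.421, 0.917, 1.136]
contact_force: [-2.7, -0.4, 6.8]
finger_gap: -0.0003
```

```bash
python3 -c "from h import *;rel()"
```

```text
S,ey,N mm [49.5 38.6  3. ] Fn 7.3 11.5167
```

>>> {"op": "servo_tool", "data": {
  "offset": [
    [0.03,0,-0.1],
    [0,0,0],
    [0,0,0]
  ],
  "turn": [
    [0,0,0],
    [0,0,0],
    [0,0,0]
  ],
  "grip": [1,1,1]
}}

```text
time: 11.77
tcp_pos: [0.628, 0.2482, 0.0782]
eef_rot: [-1.421, 0.917, 1.136]
contact_force: [-5.6, -1.3, 11.8]
finger_gap: 0.0001
```

>>> {"op": "servo_tool", "data": {
  "offset": [
    [-0.3,-0.05,1.1],
    [-0.5,-0.1,2],
    [-0.8,-0.1,3],
    [-1,0,3],
    [0,0,0]
  ],
  "turn": [
    [0,0,0],
    [0,0,0],
    [0,0,0],
    [0,0,0],
    [0,0,0]
  ],
  "grip": [1,1,1,1,1]
}}

```text
time: 12.18
tcp_pos: [0.6039, 0.2467, 0.1735]
eef_rot: [-1.423, 0.909, 1.13]
contact_force: [0.1, -0.6, 0.7]
finger_gap: -0.0001
```

>>> {"op": "servo_tool", "data": {
  "offset": [
    [-2,-2,2],
    [-2,-3,2],
    [-1,-3,2],
    [-1,-3,0],
    [0,0,0]
  ],
  "turn": [
    [0,0,0],
    [0,0,0],
    [0,0,0],
    [0,0,0],
    [0,0,0]
  ],
  "grip": [1,1,1,1,1]
}}

```text
time: 12.6
tcp_pos: [0.5406, 0.132, 0.2282]
eef_rot: [-1.419, 0.921, 1.133]
contact_force: [-1.3, -0.2, -1.0]
finger_gap: 0.0003
```

```bash
python3 - <<'E'
from h import *
rel();w=read_camera('wrist')[:,:,::-1];s=read_camera('side')[:,:,::-1]
a=cv2.resize(s[130:390,150:500],(500,371),interpolation=2)
W=np.zeros((600,800,3),'uint8');W[:371,:500]=a;W[372:600,:304]=cv2.resize(w,(304,228))
c=cam('wrist');q=proj(c,HS+.03*S+.02*ey).astype(int);print(q)
x,y=np.clip(q[0]-75,0,490),np.clip(q[1]-55,0,370);W[372:592,310:610]=cv2.resize(w[y:y+110,x:x+150],(300,220),interpolation=2)
cv2.imwrite('pics/end.png',W)
E
```

```text
S,ey,N mm [-13.6 -61.6 175. ] Fn -0.6 12.6
[409 265]
```

View pics/end.png

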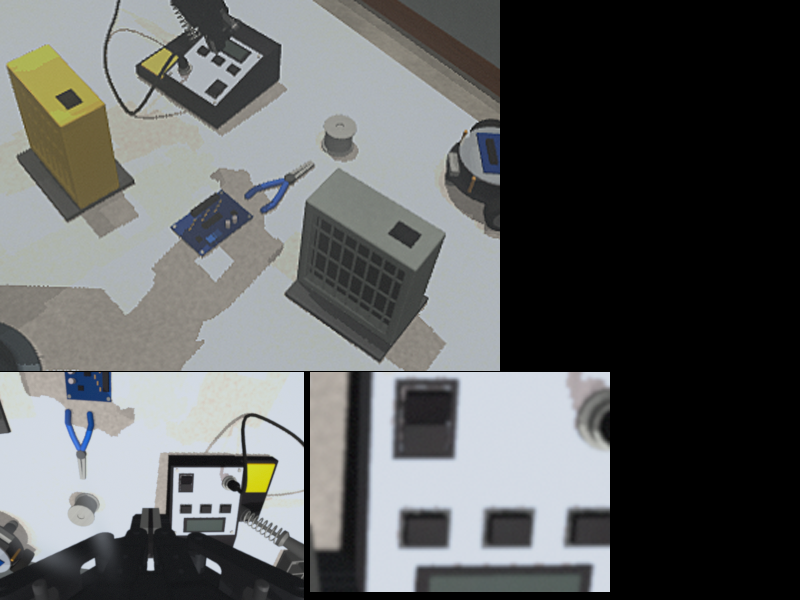

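The final views show both rockers flipped, the three keys equally proud, and the board, pliers and reel where they were. The robot is touching nothing.

```bash
python3 -c "from cell import *;print(sign_off())"
```

```text
the job is handed in; nothing more can be done
None
```

I switched on the grey extractor's rocker, then the station's rocker, then pressed the middle preset key fully in and released it. I signed off at about 12.7 s of the 48 s allowed.

- **Extractor rocker:** it hit a hard stop at z = 0.2078, where the on state should put it. The before/after wrist pictures show it flipped.
- **Station rocker:** it stopped 2.7 mm out of the panel, against 3 mm expected when on. The pictures show it flipped.
- **Middle key:** it reached its stop 3 mm in at about 12 N, well over the 4.2 N that holds it fully in.
- **Last look:** all three keys stood equally proud, the board, pliers and reel looked to be where they started, and the arm was clear of everything. I judged the bystanders by eye from the final pictures and did not re-measure them.

Two early measurements were off. The colour mask for the extractor's top face merged with its surroundings, so I used corners read from a crop instead. The two-view height of the keys came out about 7 mm low, so I used the described key height, and the press bore it out. No final check failed or disagreed.

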